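# Lock a block in the notched length gauge

## Robot

A 6-joint arm with a two-finger parallel gripper is mounted at the origin on a cart in front of the work surface, level with it; the furniture and walls round the work are solid. World frame = base frame: x ahead of the robot, y to its left, z up, the work surface at z = 0. Lengths are in m, angles in rad, forces in N, time in s.
With the tool pointing down it reaches from about 0.425 to 0.95 m from the base axis. Payload 3.5 kg.
Tool frame: the origin (TCP) lies midway between the tips of the shut fingers; the grasp point (between the pads) lies 19 mm behind it; z points along the fingers, y is the direction in which the jaws open and shut (so a half turn about z gives the same grasp; the last joint's range is limited). The gripper opens to 85 mm and grips with 20 to 120 N. Pads are 22 mm wide; open, the fingers measure 114 mm over their backs; the gripper's body (76 mm by 85 mm) begins 54 mm behind the grasp point. The pads swing forward as they close: fully open they stand 13 mm farther back than shut.
Start: joints at [1.111, 0.286, 1.577, -0, 1.279, -0.15], TCP at [0.206, 0.643, 0.231] pointing down, gripper open.
Joint ranges: [-2.77, 2.77], [-0.9, 2.22], [0.21, 2.48], [-1.53, 4.67], [0.24, 2.81], [-2.84, 2.84]. Speed limits (rad/s): [2.79, 2.79, 3.14, 3.14, 3.14, 3.14].

## Interface

Orientations are given as a unit quaternion [x, y, z, w].
In Python, from plant import * gives the robot as it stands.
- The arm moves only by the shell command python3 -m jog 'ROWS' [FORCE]. ROWS is a JSON object of lists of equal length, an entry for each row: "travel": the shift along the world's x, y, z in mm, a list of three; "dr": the turn, a rotation vector about the world's x, y, z in degrees, a list of three; "jaw": the closure in counts, from 0 (fully open) to 255 (shut). In form: {"travel": [[x, y, z], ...], "dr": [[wx, wy, wz], ...], "jaw": [jaw, ...]}. A call has 1 to 5 rows; each row shifts and turns the commanded pose from where the row before left it; what a row does not reach is not made up. A row lasts 1/12 s, in which the tool goes at most 41.7 mm and 7.16 degrees, less where a joint would pass 70% of its speed; a pose out of reach is approached as far as the arm can. A call is refused whole if a number of a shift passes 41.7 or a number of a turn 7.16, either way. A call with a gripper value outside its range is refused whole. The fingers move at their own pace and stop on an object; FORCE is the grip in N (left out, the last holds). Time passes only in rows, so rows that do not move let the fingers close. It gives the time, the measured TCP pose, the force and the opening at its end, in the units of the state.
- get_state(): the state, without advancing time (a new reading comes with each control period).
- read_camera(name): name is "scene" or "side" or "wrist"; returns the picture (420x560x3 uint8, red, green, blue); there is no depth.
- camera_info(name): a dict with "K" (3x3 intrinsics, pixels), "R" (3x3) and "t" (3): a world point X has camera coordinates R X + t; the wrist camera has in their place "mount" (4x4, takes a point from camera to tool coordinates, whose origin is the TCP and whose axes are the flange's). Camera axes: x right, y down, z forward; pixel columns grow to the right and rows downward; lengths in m; the calibration is good to about 2 mm. A picture is of the moment at which its call begins: read the wrist's pose just before it. camera_info takes no time and is no camera call.
- sign_off(): hands the job in, once; it reports no verdict.
The state is a dict: "time": time; "qpos": joint angles; "dq": joint speeds; "joint_efforts": joint torques, N m; "eef_pos": TCP position; "tcp_rot": TCP orientation; "contact_force": force on the tool from outside, world axes, zero at the start; "wrist_torque": the same for the moment, N m; "opening": opening from 0.0 (shut) to 1.0 (fully open).
Only numpy, scipy, OpenCV 4.12 (cv2) and the standard library are available. Lean on these libraries where they do the work, as an engineer would, in place of code of your own. Each camera call takes 0.05 s, during which the arm holds its last target. There are 200 camera calls.

## Task

Lay the longest H-ended metal block flat on the bed of the notched gauge, lengthwise, with one end against the clamped end stop, and close the sliding jaw up to its other end, as near as the notches allow: the carriage only slides while its release bar is held up. Leave the release bar dropped fully home in a notch, and leave the other H-ended blocks alone.

Things in the scene. Friction and masses are not known exactly. Their poses are not given: they have to be found in the camera images.
- gauge: fixed length gauge: dark steel base plate 165 mm (x) by 390 mm (y), 12 mm thick, its origin at the centre of the plate's underside but 12.5 mm behind the plate's middle (the plate spans own x -95 to 70 mm); own z up. At own x +45 mm a notched rail runs along own y, its teeth reaching 42 mm above the origin; the bed where the block belongs is the flat top of the plate (12 mm above the origin) along own x = -45 mm
- end_stop: fixed steel end stop clamped on the bed (where along it varies), a 90 mm wide, 14 mm thick, 34 mm high wall with a brass thumb screw behind; origin at the foot of its working face, on the bed's centre line, own axes parallel to the gauge's; the face looks along own +y, towards the carriage
- carriage (a joint): travel of the grey carriage along the rail in m, growing along the gauge's own -y, towards the end stop. It starts in the parking bay, one long gap in the teeth where it can shift between 0 and 0.048; beyond it the notches lie every 0.024: at 0.072, 0.096, 0.120, 0.144, 0.168 and 0.192, with 1.5 mm of play either way; friction under 1 N
- release_bar (a joint): lift of the release bar in m: 0 is fully home (in a notch or the bay), 0.020 the upper end of its travel; above 0.014 the pawl is clear of all teeth and the carriage is free. A spring pulls it down with 7 N at 0 and 11 N at 0.020 (its weight of 1 N comes on top). The tooth tops are round, so a bar let go between notches draws the carriage into the nearest one, unless it stands right on a tooth's crown
- bar_grip (a point): centre of the release bar, the dark cross bar on two posts on top of the carriage: 80 mm along the gauge's own x, 13 mm thick along own y, 18 mm high, 34 mm clear above the carriage's body save for the posts (8 mm thick) and, 28 mm below the bar, the pawl plate (9 mm thick, both in the bar's own plane); it moves with the bar and the carriage, 103 mm above the table when home
- jaw_face (a point): centre of the carriage's steel jaw's working face, above the bed's centre line, 25 mm above the table; the face looks along the gauge's own -y, towards the end stop; the jaw is 38 mm high (15 to 53 mm above the table) and lies 30 mm nearer to the end stop than the bar
- block_center (a point): centre of the long H-ended metal block, the largest of the three: 50 mm (own x) by 82 mm (own y) by 26 mm high, 0.2 kg; it stands on the table to the right of the gauge, and its middle 74 mm is a web 8 to 22 mm above its underside, as wide as its ends; grip across the 50 mm
- short_block_center (a point): centre of a shorter H-ended metal block, 40 by 70 by 30 mm, to be left alone
- small_block: the smallest H-ended metal block, 35 by 45 by 24 mm, origin under its centre, to be left alone

How it is judged:
By the outcome, as a careful person would: the job done as asked, in the order asked, and still so for the second after the job is handed in, with the robot touching nothing.
It also fails if it takes over 58 s, if anything falls off the work surface, if the arm or the gripper's body presses on something with over 40 N, if the wrist force passes 120 N, or if a joint passes its speed limit or range.

## Working session

There is one attempt and no reset: what is moved stays moved. The work goes in short steps, Python scripts to look and compute and a shell command to move; the robot and the scene stay as the last step left them, time stands still between calls to the robot, and variables do not carry over. Pictures are saved under pics/ and viewed, about 8 in all and at most 12, crops included, and the job is handed in when it is done.

```bash
mkdir -p pics; ls; python3 - <<'E'
from plant import *
import cv2, numpy as np
s=get_state(); print(s)
for n in ("scene","side"):
    im=read_camera(n); cv2.imwrite(f"pics/{n}0.png",im[:,:,::-1]); 
    c=camera_info(n); print(n,c['K'],c['R'],c['t'], "pos",-np.array(c['R']).T@np.array(c['t']))
print(camera_info("wrist"))
a=cv2.imread("pics/scene0.png");cv2.imwrite("pics/s0.png",cv2.resize(a,(800,600)))
E
```

```text
pics
{'time': 0.0, 'qpos': array([ 1.11100600e+00,  2.87195074e-01,  1.57817877e+00,  1.88923376e-05,
        1.27857854e+00, -1.50010279e-01]), 'dq': array([-0.00044186, -0.00173553,  0.00090358, -0.00073613,  0.00049873,
        0.00076673]), 'joint_efforts': array([-4.01504622e-04, -4.05990887e+01, -2.92626125e+01, -1.88961303e-04,
        5.93153542e-03,  8.37903741e-06]), 'eef_pos': array([0.20545463, 0.64228779, 0.2299266 ]), 'tcp_rot': array([ 1.54274031e-01,  9.88027394e-01, -1.12273278e-03, -3.62819072e-04]), 'contact_force': array([ 0.02403952,  0.3441443 , -0.15217603]), 'wrist_torque': array([0.0152113 , 0.03993359, 0.01542287]), 'opening': 0.9973977415022824}
scene [[540.40619369   0.         272.07672139]
 [  0.         540.40619369 207.02270964]
 [  0.           0.           1.        ]] [[-0.87980847  0.47531346  0.00376518]
 [ 0.27496004  0.51538238 -0.81165139]
 [-0.38772934 -0.71306249 -0.58412998]] [ 0.48368788 -0.02415099  1.41467927] pos [0.98070591 0.79129836 0.80493322]
side [[508.13761342   0.         276.29083884]
 [  0.         508.13761342 213.39645195]
 [  0.           0.           1.        ]] [[-0.63801907  0.76999384 -0.00641485]
 [ 0.62594811  0.5137745  -0.58670667]
 [-0.44846474 -0.37834541 -0.80977412]] [ 0.376953   -0.2060121   1.30438063] pos [0.95442481 0.3090987  0.9378031 ]
{'K': array([[354.7324581 ,   0.        , 277.66582529],
       [  0.        , 354.7324581 , 212.32359984],
       [  0.        ,   0.        ,   1.        ]]), 'mount': array([[-1.02375144e-04, -9.56924742e-01, -2.90336058e-01,
         7.39050736e-02],
       [ 9.99999798e-01,  8.40208344e-05, -6.29535097e-04,
         8.58038105e-04],
       [ 6.26811988e-04, -2.90336064e-01,  9.56924541e-01,
        -1.41937515e-01],
       [ 0.00000000e+00,  0.00000000e+00,  0.00000000e+00,
         1.00000000e+00]])}
```

View pics/s0.png

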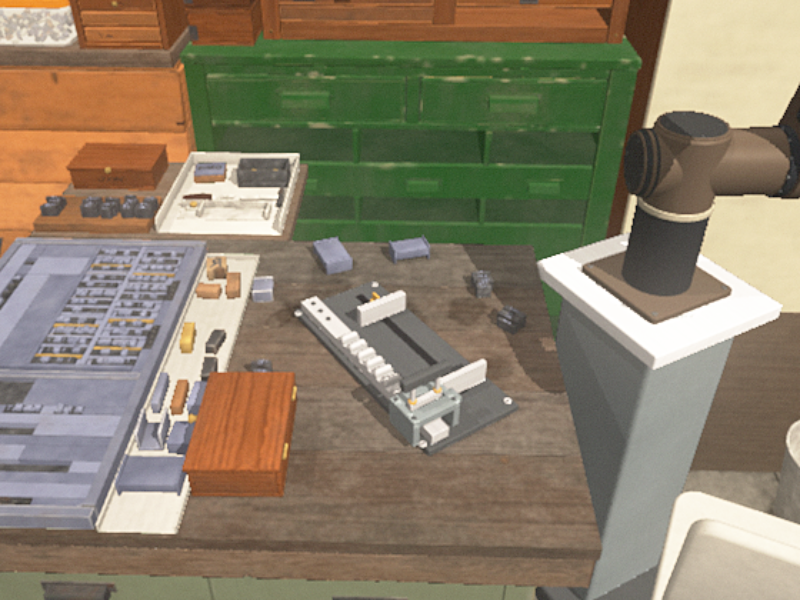

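View pics/side0.png

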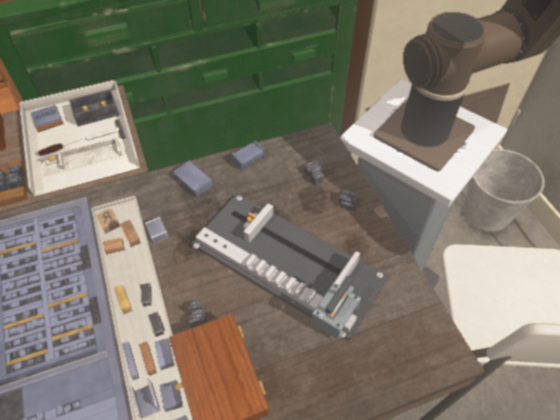

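```bash
cat > h.py <<'E'
from plant import *
import cv2, numpy as np
from scipy.spatial.transform import Rotation as R
def cast(cam,uv,z,st=None):
    c=camera_info(cam); uv=np.atleast_2d(uv).astype(float)
    d=np.c_[uv,np.ones(len(uv))]@np.linalg.inv(c['K']).T
    if cam=='wrist':
        m=np.array(c['mount']); T=R.from_quat(st['tcp_rot']).as_matrix()
        o=T@m[:3,3]+st['eef_pos']; w=d@(T@m[:3,:3]).T
    else:
        r=np.array(c['R']); o=-r.T@np.array(c['t']); w=d@r
    return o+w*((z-o[2])/w[:,2])[:,None]
def proj(cam,X,st=None):
    c=camera_info(cam); X=np.atleast_2d(X)
    if cam=='wrist':
        m=np.array(c['mount']); T=R.from_quat(st['tcp_rot']).as_matrix()
        p=((X-st['eef_pos'])@T-m[:3,3])@m[:3,:3]
    else: p=X@np.array(c['R']).T+np.array(c['t'])
    p=p@np.array(c['K']).T; return p[:,:2]/p[:,2:]
def say(st): print('t',round(st['time'],2),'pos',np.round(np.array(st['eef_pos'])*1000,1),'rv',np.round(R.from_quat(st['tcp_rot']).as_euler('zyx',degrees=True),2),'F',np.round(st['contact_force'],1),'open',round(st['opening'],3))
E
python3 - <<'E'
from h import *
a=cv2.imread('pics/side0.png')[130:340,140:400]
cv2.imwrite('pics/side_c.png',cv2.resize(a,None,fx=3,fy=2.8,interpolation=cv2.INTER_CUBIC)[:600,:800])
for n,p,z in [('long',(193,177),.026),('short',(248,153),.03),('small',(157,227),.024)]: print(n,cast('side',p,z))
print('screws',np.round(cast('side',[(239,200),(379,275),(197,245),(345,331)],.014),3))
print(R.from_quat(get_state()['tcp_rot']).as_matrix())
E
```

```text
long [[ 0.49213676 -0.33471658  0.026     ]]
short [[ 0.3563157  -0.28280005  0.03      ]]
small [[ 0.6417646  -0.29571016  0.024     ]]
screws [[ 0.468 -0.213  0.014]
 [ 0.429  0.141  0.014]
 [ 0.616 -0.201  0.014]
 [ 0.574  0.157  0.014]]
[[-9.52391145e-01  3.04877387e-01 -9.41320097e-04]
 [ 3.04878679e-01  9.52389272e-01 -1.91464197e-03]
 [ 3.12772122e-04 -2.11047649e-03 -9.99997724e-01]]
```

View pics/side_c.png

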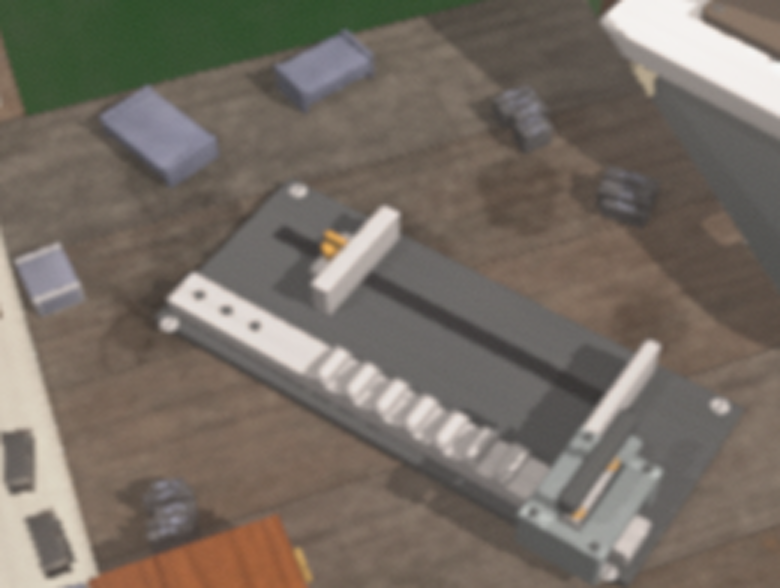

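```bash
python3 - <<'E'
from h import *
f=lambda p:[(140+x/3,130+y/2.8) for x,y in p]
print('long top',np.round(cast('side',f([(100,122),(148,88),(216,140),(170,172)]),.026),3))
print('stop top front edge',np.round(cast('side',f([(400,222),(325,300)]),.046),3))
print('jaw top front edge',np.round(cast('side',f([(650,343),(580,432)]),.053),3))
E
python3 -m jog '{"travel":[[40,-40,0],[40,-40,0],[40,-40,0],[40,-40,0],[40,-40,0]],"dr":[[0,0,5],[0,0,5],[0,0,5],[0,0,5],[0,0,4]],"jaw":[0,0,0,0,0]}' 40
python3 -m jog '{"travel":[[40,-40,0],[20,-40,0],[0,-40,0],[0,-40,0],[0,-40,0]],"dr":[[0,0,0],[0,0,0],[0,0,0],[0,0,0],[0,0,0]],"jaw":[0,0,0,0,0]}'
python3 -m jog '{"travel":[[0,-40,10],[0,-40,10],[0,-40,10],[0,-40,10],[0,-40,10]],"dr":[[0,0,0],[0,0,0],[0,0,0],[0,0,0],[0,0,0]],"jaw":[0,0,0,0,0]}'
python3 -m jog '{"travel":[[0,-30,10],[0,0,0],[0,0,0]],"dr":[[0,0,0],[0,0,0],[0,0,0]],"jaw":[0,0,0]}'
python3 - <<'E'
from h import *
s=get_state(); say(s); cv2.imwrite('pics/w1.png',read_camera('wrist')[:,:,::-1])
a=cv2.imread("pics/w1.png");cv2.imwrite("pics/w1b.png",cv2.resize(a,(800,600)))
import pickle; pickle.dump(s,open('w1.pkl','wb'))
E
```

```text
long top [[ 0.514 -0.378  0.026]
 [ 0.463 -0.376  0.026]
 [ 0.47  -0.294  0.026]
 [ 0.517 -0.298  0.026]]
stop top front edge [[ 0.456 -0.12   0.046]
 [ 0.545 -0.114  0.046]]
jaw top front edge [[0.436 0.085 0.053]
 [0.525 0.091 0.053]]
time: 0.52
eef_pos: [0.3537, 0.4939, 0.2307]
tcp_rot: [-0.057, 0.998, -0.0, -0.0]
contact_force: [1.1, 1.0, 0.9]
opening: 0.998
time: 0.93
eef_pos: [0.4009, 0.3067, 0.2305]
tcp_rot: [-0.054, 0.999, -0.0, -0.001]
contact_force: [0.3, -0.1, -0.6]
opening: 1.0
time: 1.35
eef_pos: [0.4003, 0.1072, 0.2814]
tcp_rot: [-0.055, 0.998, -0.0, -0.0]
contact_force: [1.4, -0.2, 0.2]
opening: 1.0
time: 1.6
eef_pos: [0.4013, 0.0776, 0.2917]
tcp_rot: [-0.053, 0.999, 0.0, 0.001]
contact_force: [0.1, 0.2, -0.3]
opening: 1.001
t 1.6 pos [401.3  77.6 291.7] rv [ 1.7398e+02  7.0000e-02 -1.7998e+02] F [ 0.1  0.2 -0.3] open 1.001
```

View pics/w1b.png

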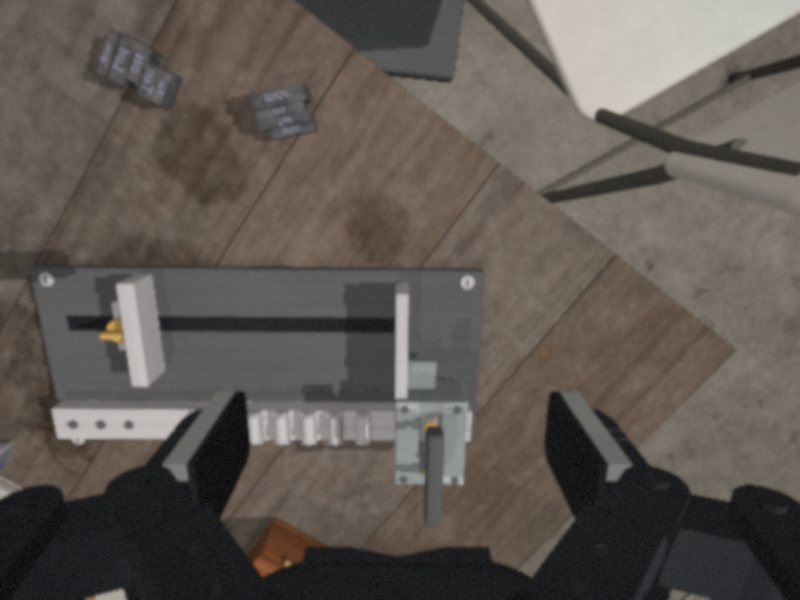

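```bash
python3 - <<'E'
from h import *
import pickle; s=pickle.load(open('w1.pkl','rb'))
a=cv2.imread('pics/w1.png'); g=cv2.cvtColor(a,cv2.COLOR_BGR2GRAY)
print('screws',np.round(cast('wrist',np.array([(46,280),(467,283)])*.7,.014,s),4))
for r in (205,215,245,255): print(r,[(i,int(g[r,i])) for i in range(78,120)])
for r in (205,215,245,260): print(r,[(i,int(g[r,i])) for i in range(270,292)])
b=np.hstack([cv2.resize(a[180:280,70:130],None,fx=6,fy=6,interpolation=cv2.INTER_CUBIC),cv2.resize(a[190:290,265:335],None,fx=6,fy=6,interpolation=cv2.INTER_CUBIC)])
cv2.imwrite('pics/w1c.png',b)
E
```

```text
screws [[ 0.4657 -0.2161  0.014 ]
 [ 0.4306  0.1417  0.014 ]]
205 [(78, 61), (79, 64), (80, 74), (81, 110), (82, 153), (83, 176), (84, 186), (85, 186), (86, 187), (87, 187), (88, 189), (89, 191), (90, 191), (91, 191), (92, 192), (93, 185), (94, 170), (95, 152), (96, 147), (97, 146), (98, 146), (99, 145), (100, 146), (101, 145), (102, 145), (103, 143), (104, 143), (105, 148), (106, 143), (107, 136), (108, 117), (109, 93), (110, 87), (111, 81), (112, 85), (113, 83), (114, 83), (115, 83), (116, 87), (117, 90), (118, 93), (119, 95)]
215 [(78, 106), (79, 131), (80, 141), (81, 141), (82, 144), (83, 157), (84, 176), (85, 186), (86, 187), (87, 186), (88, 188), (89, 189), (90, 190), (91, 193), (92, 193), (93, 192), (94, 186), (95, 176), (96, 162), (97, 150), (98, 146), (99, 144), (100, 149), (101, 147), (102, 145), (103, 145), (104, 143), (105, 143), (106, 142), (107, 142), (108, 135), (109, 123), (110, 99), (111, 86), (112, 84), (113, 84), (114, 85), (115, 83), (116, 86), (117, 85), (118, 85), (119, 89)]
245 [(78, 67), (79, 69), (80, 68), (81, 66), (82, 70), (83, 82), (84, 95), (85, 99), (86
[... 1193 characters left out ...]
06), (277, 153), (278, 181), (279, 190), (280, 192), (281, 191), (282, 190), (283, 189), (284, 183), (285, 159), (286, 126), (287, 96), (288, 92), (289, 87), (290, 87), (291, 88)]
245 [(270, 69), (271, 63), (272, 67), (273, 65), (274, 66), (275, 74), (276, 115), (277, 157), (278, 181), (279, 189), (280, 192), (281, 193), (282, 190), (283, 189), (284, 177), (285, 142), (286, 103), (287, 87), (288, 86), (289, 88), (290, 83), (291, 85)]
260 [(270, 70), (271, 70), (272, 64), (273, 68), (274, 69), (275, 82), (276, 124), (277, 164), (278, 186), (279, 191), (280, 191), (281, 193), (282, 191), (283, 190), (284, 182), (285, 161), (286, 143), (287, 139), (288, 141), (289, 146), (290, 146), (291, 147)]
```

View pics/w1c.png

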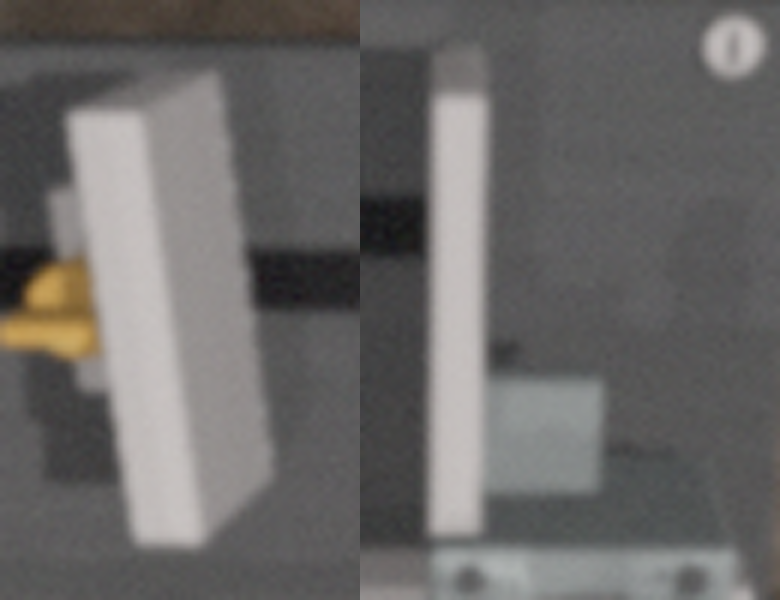

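```bash
python3 - <<'E'
from h import *
import pickle; s=pickle.load(open('w1.pkl','rb'))
foot=cast('wrist',[(108.7,205),(110.2,215),(113.5,245),(115.3,255)],.012,s)
top=cast('wrist',[(94.4,205),(96,215),(100,245),(102,255)],.046,s)
jaw=cast('wrist',[(276.4,215),(276.1,245),(275.8,260)],.053,s)
ends=cast('wrist',np.array([(70+140/6,180+115/6),(70+202/6,180+545/6)]),.046,s)
jends=cast('wrist',np.array([(265+(490-360)/6,190+95/6),(265+(482-360)/6,190+532/6)]),.053,s)
print(np.round(foot,4),np.round(top,4),np.round(jaw,4),'stop ends',np.round(ends,4),'jaw ends(back)',np.round(jends,4),sep='\n')
sc=cast('wrist',np.array([(46,280),(467,283)])*.7,.014,s)
d=sc[1]-sc[0]; 
for nm,P in (('foot',foot),('top',top),('jaw',jaw),('ends',ends),('jends',jends)): v=P[-1]-P[0]; print(nm,np.degrees(np.arctan2(v[1],v[0])))
yaw=np.arctan2(-d[0],d[1]); print('yaw',np.degrees(yaw))
ux=np.array([np.cos(yaw),np.sin(yaw)]);uy=np.array([-np.sin(yaw),np.cos(yaw)])
for nm,P in (('foot',foot),('top',top),('jaw',jaw),('ends',ends),('jends',jends),('sc',sc)): print(nm,np.round(P[:,:2]@ux,4),np.round(P[:,:2]@uy,4))
E
```

```text
[[ 0.4681 -0.1246  0.012 ]
 [ 0.481  -0.1232  0.012 ]
 [ 0.5211 -0.1203  0.012 ]
 [ 0.5348 -0.1184  0.012 ]]
[[ 0.4585 -0.125   0.046 ]
 [ 0.4703 -0.1237  0.046 ]
 [ 0.5071 -0.1207  0.046 ]
 [ 0.5198 -0.1188  0.046 ]]
[[0.4465 0.0815 0.053 ]
 [0.4826 0.0849 0.053 ]
 [0.5014 0.0865 0.053 ]]
stop ends
[[ 0.4517 -0.1259  0.046 ]
 [ 0.5404 -0.1176  0.046 ]]
jaw ends(back)
[[0.4346 0.0917 0.053 ]
 [0.5243 0.1003 0.053 ]]
foot 5.344821867949053
top 5.77500471151309
jaw 5.227047580959345
ends 5.333384306106246
jends 5.43029610586742
yaw 5.597919893022123
foot [0.4537 0.4666 0.5068 0.5207] [-0.1697 -0.1695 -0.1705 -0.17  ]
top [0.4441 0.456  0.4929 0.5057] [-0.1692 -0.169  -0.1696 -0.169 ]
jaw [0.4523 0.4886 0.5074] [0.0375 0.0374 0.0372]
ends [0.4373 0.5264] [-0.1694 -0.1698]
jends [0.4415 0.5315] [0.0489 0.0486]
sc [0.4424 0.4424] [-0.2605  0.099 ]
```

```bash

python3 -m jog '{"travel":[[18,-20,0],[18,-20,0],[18,-30,0],[18,-30,0],[18,-30,0]],"dr":[[0,0,-7],[0,0,-7],[0,0,-7],[0,0,-7],[0,0,-7]],"jaw":[0,0,0,0,0]}' >/dev/null
python3 -m jog '{"travel":[[0,-30,-5],[0,-30,-5],[0,-32,-10],[0,-32,-10],[0,-32,-10]],"dr":[[0,0,-7],[0,0,-7],[0,0,-7],[0,0,-7],[0,0,-7]],"jaw":[0,0,0,0,0]}'  >/dev/null
python3 -m jog '{"travel":[[0,-32,-10],[0,-32,-10],[0,-32,-10],[0,-32,-10],[0,0,0]],"dr":[[0,0,-7],[0,0,-7],[0,0,-7],[0,0,-7],[0,0,-1.7]],"jaw":[0,0,0,0,0]}'  >/dev/null
python3 -m jog '{"travel":[[0,0,0],[0,0,0]],"dr":[[0,0,0],[0,0,0]],"jaw":[0,0]}'
python3 - <<'E'
from h import *
s=get_state(); say(s); cv2.imwrite('pics/w2.png',read_camera('wrist')[:,:,::-1])
a=cv2.imread("pics/w2.png");cv2.imwrite("pics/w2b.png",cv2.resize(a,(800,600)))
import pickle; pickle.dump(s,open('w2.pkl','wb'))
print(s['qpos'])
E
```

```text
time: 3.07
eef_pos: [0.4917, -0.3336, 0.2099]
tcp_rot: [0.727, 0.687, 0.0, -0.001]
contact_force: [1.1, 1.0, 0.1]
opening: 0.999
t 3.07 pos [ 491.7 -333.6  209.9] rv [-8.6710e+01 -9.0000e-02 -1.7987e+02] F [1.1 1.  0.1] open 0.999
[-7.66892487e-01  1.30033487e-01  1.79967259e+00  5.54359036e-04
  1.21463194e+00 -7.09726115e-01]
```

View pics/w2b.png

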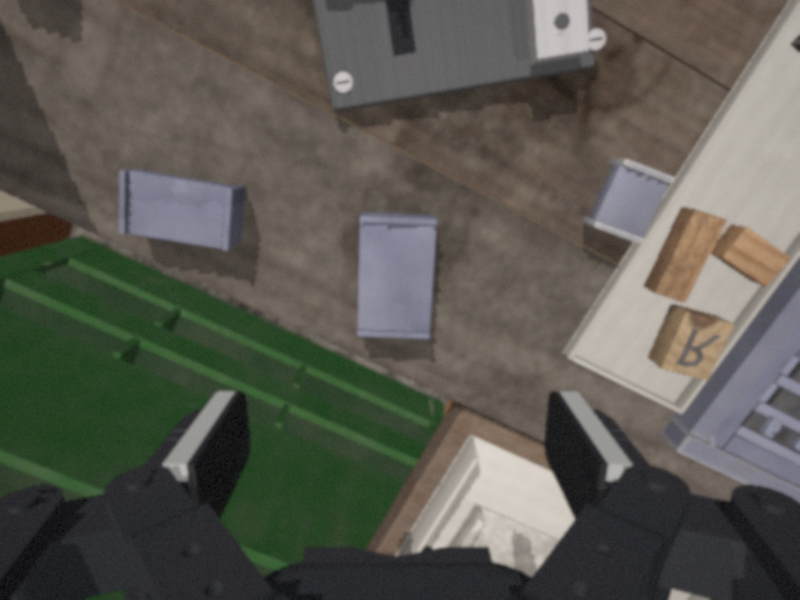

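```bash
python3 - <<'E'
from h import *
import pickle; s=pickle.load(open('w2.pkl','rb'))
a=cv2.imread('pics/w2.png').astype(int)
m=((a[:,:,0]-a[:,:,2]>12)&(a[:,:,0]>100)).astype(np.uint8)[:, :]
m[:,:235]=0;m[:,330:]=0;m[260:]=0;m[:120]=0
n,l,st,c=cv2.connectedComponentsWithStats(m); k=1+np.argmax(st[1:,4]); print(st[k],c[k])
cn=max(cv2.findContours((l==k).astype(np.uint8),0,2)[0],key=cv2.contourArea)
r=cv2.minAreaRect(cn); b=cv2.boxPoints(r); print(r,b)
P=cast('wrist',b,.026,s); print(np.round(P,4), P.mean(0)); print([np.linalg.norm(P[i]-P[i-1]) for i in range(4)])
P=cast('wrist',np.array([(358,222),(437,222),(433,337),(358,335)])*.7,.026,s); print(np.round(P,4), P.mean(0)); print([np.linalg.norm(P[i]-P[i-1]) for i in range(4)])
print(l[200,250:315]); 
E
```

```text
[ 251  150   54   87 4349] [276.86456657 192.24718326]
((277.14459228515625, 192.79571533203125), (52.5352897644043, 85.82801055908203), 1.5911402702331543) [[249.69548 234.9638 ]
 [252.07866 149.16888]
 [304.5937  150.62762]
 [302.2105  236.42255]]
[[ 0.4616 -0.379   0.026 ]
 [ 0.4704 -0.2961  0.026 ]
 [ 0.5182 -0.3001  0.026 ]
 [ 0.5129 -0.3834  0.026 ]] [ 0.49076762 -0.33962698  0.026     ]
[np.float64(0.051455268389348795), np.float64(0.08336386906610702), np.float64(0.04788545056737309), np.float64(0.08343859688837146)]
[[ 0.4687 -0.3016  0.026 ]
 [ 0.5192 -0.3045  0.026 ]
 [ 0.5138 -0.3829  0.026 ]
 [ 0.4625 -0.3785  0.026 ]] [ 0.49103205 -0.34188626  0.026     ]
[np.float64(0.07714216547805709), np.float64(0.05063064940533968), np.float64(0.07856062899333548), np.float64(0.05141730096229454)]
[0 0 1 1 1 1 1 1 1 1 1 1 1 1 1 1 1 1 1 1 1 1 1 1 1 1 1 1 1 1 1 1 1 1 1 1 1
 1 1 1 1 1 1 1 1 1 1 1 1 1 1 1 1 0 0 0 0 0 0 0 0 0 0 0 0]
```

```bash

python3 -m jog '{"travel":[[-1,-7,-36],[0,0,-36],[0,0,-36],[0,0,-36],[0,0,-24]],"dr":[[0,0,-1],[0,0,0],[0,0,0],[0,0,0],[0,0,0]],"jaw":[0,0,0,0,0]}' 50
python3 -m jog '{"travel":[[0,0,-20],[0,0,-12],[0,0,-4],[0,0,0],[0,0,0]],"dr":[[0,0,0],[0,0,0],[0,0,0],[0,0,0],[0,0,0]],"jaw":[0,0,0,0,0]}'
python3 - <<'E'
from h import *
s=get_state(); say(s); cv2.imwrite('pics/w3.png',read_camera('wrist')[:,:,::-1])
E
```

```text
time: 3.53
eef_pos: [0.4896, -0.3391, 0.0402]
tcp_rot: [0.733, 0.68, 0.0, -0.002]
contact_force: [0.3, -0.7, -0.3]
opening: 0.998
time: 3.95
eef_pos: [0.4913, -0.3425, 0.0088]
tcp_rot: [0.734, 0.68, 0.0, 0.001]
contact_force: [0.2, -0.9, 0.1]
opening: 0.998
t 3.95 pos [ 491.3 -342.5    8.8] rv [-8.5610e+01  1.0000e-01  1.7991e+02] F [ 0.2 -0.9  0.1] open 0.998
```

View pics/w3.png

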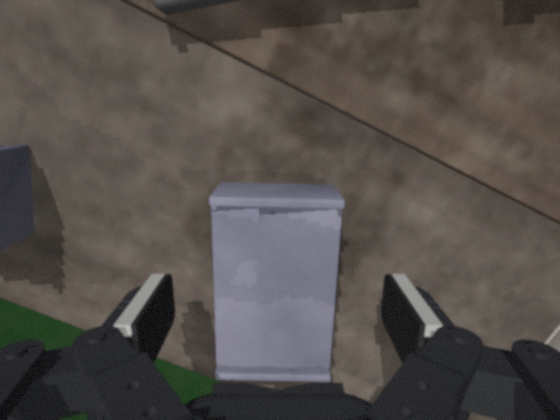

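```bash

python3 -m jog '{"travel":[[0,1,-5],[0,0,0],[0,0,0],[0,0,0],[0,0,0]],"dr":[[0,0,0],[0,0,0],[0,0,0],[0,0,0],[0,0,0]],"jaw":[40,80,255,255,255]}' 50
python3 -m jog '{"travel":[[0,0,0],[0,0,0],[0,0,0]],"dr":[[0,0,0],[0,0,0],[0,0,0]],"jaw":[255,255,255]}'
python3 -m jog '{"travel":[[0,0,10],[0,0,20],[0,0,30],[0,0,30],[0,0,0]],"dr":[[0,0,0],[0,0,0],[0,0,0],[0,0,0],[0,0,0]],"jaw":[255,255,255,255,255]}'
```

```text
time: 4.42
eef_pos: [0.4905, -0.3416, 0.0032]
tcp_rot: [0.734, 0.679, 0.0, 0.001]
contact_force: [-1.0, 0.0, 2.6]
opening: 0.571
time: 4.67
eef_pos: [0.4906, -0.3416, 0.0031]
tcp_rot: [0.734, 0.679, 0.0, 0.001]
contact_force: [-0.4, 1.1, 6.5]
opening: 0.57
time: 5.08
eef_pos: [0.493, -0.3438, 0.0987]
tcp_rot: [0.734, 0.679, 0.0, 0.005]
contact_force: [2.3, -0.6, -1.2]
opening: 0.57
```

```bash

python3 -m jog '{"travel":[[0,20,10],[0,36,0],[0,40,0],[0,40,0],[0,40,0]],"dr":[[0,0,2],[0,0,4],[0,0,4],[0,0,0],[0,0,0]],"jaw":[255,255,255,255,255]}'
python3 -m jog '{"travel":[[0,40,0],[0,34,-5],[0,16,-15],[0,0,-10],[0,0,0]],"dr":[[0,0,0],[0,0,0],[0,0,0],[0,0,0],[0,0,0]],"jaw":[255,255,255,255,255]}'
python3 -m jog '{"travel":[[0,0,0],[0,0,0]],"dr":[[0,0,0],[0,0,0]],"jaw":[255,255]}'
python3 - <<'E'
from h import *
s=get_state(); say(s); a=read_camera('wrist')[:,:,::-1]; cv2.imwrite('pics/w4.png',a)
b=read_camera('side')[:,:,::-1];cv2.imwrite('pics/side4.png',b)
cv2.imwrite('pics/c4.png',np.hstack([cv2.resize(a,None,fx=.7,fy=.7),cv2.resize(b[180:350,190:380],None,fx=2.1,fy=294/170)]))
E
```

```text
time: 5.5
eef_pos: [0.4887, -0.1631, 0.1007]
tcp_rot: [0.672, 0.74, -0.0, -0.001]
contact_force: [1.0, 1.1, -1.9]
opening: 0.574
time: 5.92
eef_pos: [0.4872, -0.0735, 0.0688]
tcp_rot: [0.671, 0.741, -0.001, -0.003]
contact_force: [-1.0, -0.5, -3.2]
opening: 0.573
time: 6.08
eef_pos: [0.4904, -0.0763, 0.0724]
tcp_rot: [0.673, 0.74, -0.0, 0.0]
contact_force: [-0.3, -0.0, -2.7]
opening: 0.572
t 6.08 pos [490.4 -76.3  72.4] rv [-9.5480e+01  1.0000e-02  1.7998e+02] F [-0.3 -0.  -2.7] open 0.572
```

View pics/c4.png

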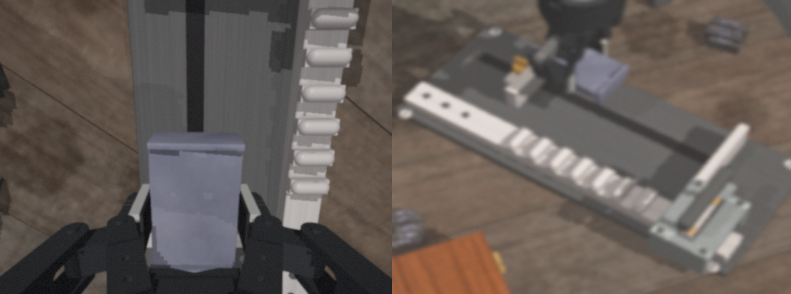

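```bash
python3 - <<'E'
from h import *
s=get_state(); say(s)
a=cv2.imread('pics/w4.png'); g=cv2.cvtColor(a,cv2.COLOR_BGR2GRAY).astype(int)
print([(i,g[i,250:310].mean().round()) for i in list(range(182,222))])
print([(i,g[350:368,250:310].mean(1).round()[i-350]) for i in range(350,368)])
ux=np.array([np.cos(np.radians(5.5)),np.sin(np.radians(5.5))]);uy=np.array([-ux[1],ux[0]])
t=s['eef_pos']
print('tcp',t[:2]@ux,t[:2]@uy)
for r in (190,193,210,214):
  for z in (-.003,.023):
    P=cast('wrist',[(280,r)],t[2]+z,s)[0]; print(r,z,'dy rel tcp',round((P-t)[:2]@uy,4))
foot=np.array([[.4681,-.1246],[.481,-.1232],[.5211,-.1203],[.5348,-.1184]]);print('foot',foot@uy)
# slot centre line
b=cast('wrist',[(188/.7,20),(203/.7,20),(188/.7,120),(204/.7,120)],.012,s); print('slot x',b[:,:2]@ux)
print('block sides', [(cast('wrist',[p],t[2]+.023,s)[0][:2]@ux) for p in ((152/.7,220),(241/.7,220))])
E
```

```text
t 6.18 pos [490.8 -76.5  73. ] rv [-9.5450e+01  7.0000e-02  1.7996e+02] F [-0.9  0.3 -2.4] open 0.571
[(182, np.float64(68.0)), (183, np.float64(68.0)), (184, np.float64(67.0)), (185, np.float64(67.0)), (186, np.float64(68.0)), (187, np.float64(70.0)), (188, np.float64(77.0)), (189, np.float64(85.0)), (190, np.float64(90.0)), (191, np.float64(91.0)), (192, np.float64(93.0)), (193, np.float64(93.0)), (194, np.float64(94.0)), (195, np.float64(94.0)), (196, np.float64(95.0)), (197, np.float64(95.0)), (198, np.float64(97.0)), (199, np.float64(98.0)), (200, np.float64(98.0)), (201, np.float64(100.0)), (202, np.float64(101.0)), (203, np.float64(103.0)), (204, np.float64(108.0)), (205, np.float64(117.0)), (206, np.float64(124.0)), (207, np.float64(127.0)), (208, np.float64(125.0)), (209, np.float64(123.0)), (210, np.float64(121.0)), (211, np.float64(118.0)), (212, np.float64(115.0)), (213, np.float64(109.0)), (214, np.float64(98.0)), (215, np.float64(89.0)), (216, np.float64(88.0)), (217, np.float64(93.0)), (218, np.float64(100.0)), (219, np.float64(107.0)), (220, np.float64(113.0)), (221, 
[... 243 characters left out ...]
64(116.0)), (359, np.float64(115.0)), (360, np.float64(116.0)), (361, np.float64(116.0)), (362, np.float64(115.0)), (363, np.float64(115.0)), (364, np.float64(115.0)), (365, np.float64(115.0)), (366, np.float64(115.0)), (367, np.float64(115.0))]
tcp 0.48122404527561696 -0.12320306241103944
190 -0.003 dy rel tcp 0.0405
190 0.023 dy rel tcp 0.0467
193 -0.003 dy rel tcp 0.0392
193 0.023 dy rel tcp 0.0456
210 -0.003 dy rel tcp 0.0318
210 0.023 dy rel tcp 0.0395
214 -0.003 dy rel tcp 0.03
214 0.023 dy rel tcp 0.038
foot [-0.16889176 -0.16873462 -0.16969138 -0.16911322]
slot x [0.47713937 0.48813329 0.47671828 0.48937967]
block sides [np.float64(0.4603305687082629), np.float64(0.5051753039468206)]
```

```bash

python3 -m jog '{"travel":[[0,0,-20],[0,0,-20],[0,0,-10],[0,0,-4],[0,0,0]],"dr":[[0,0,0],[0,0,0],[0,0,0],[0,0,0],[0,0,0]],"jaw":[255,255,255,255,255]}'
python3 -m jog '{"travel":[[0,0,0],[0,0,-1],[0,0,0],[0,-2,0],[0,-1,0]],"dr":[[0,0,0],[0,0,0],[0,0,0],[0,0,0],[0,0,0]],"jaw":[255,255,255,255,255]}'
python3 -m jog '{"travel":[[0,0,0],[0,0,0],[0,0,0]],"dr":[[0,0,0],[0,0,0],[0,0,0]],"jaw":[255,255,255]}'
```

```text
time: 6.6
eef_pos: [0.4896, -0.0755, 0.0176]
tcp_rot: [0.672, 0.74, -0.0, -0.001]
contact_force: [-0.3, -0.1, -2.4]
opening: 0.574
time: 7.02
eef_pos: [0.4906, -0.0785, 0.0179]
tcp_rot: [0.672, 0.741, 0.0, 0.001]
contact_force: [0.1, -0.6, -3.2]
opening: 0.574
time: 7.27
eef_pos: [0.4902, -0.0782, 0.0174]
tcp_rot: [0.672, 0.74, 0.0, 0.0]
contact_force: [0.3, 1.0, -2.2]
opening: 0.57
```

```bash

for i in 1 2 ; do python3 -m jog '{"travel":[[0,-1,0],[0,0,0]],"dr":[[0,0,0],[0,0,0]],"jaw":[255,255]}' | egrep 'eef|contact'; done
python3 -m jog '{"travel":[[0,-1,0],[0,0,0],[0,0,0]],"dr":[[0,0,0],[0,0,0],[0,0,0]],"jaw":[255,255,255]}'| egrep 'eef|contact'
python3 -m jog '{"travel":[[0,-0.5,0],[0,0,0],[0,0,0]],"dr":[[0,0,0],[0,0,0],[0,0,0]],"jaw":[255,255,255]}'| egrep 'eef|contact'
```

```text
eef_pos: [0.4901, -0.0793, 0.0173]
contact_force: [0.6, -0.6, -2.7]
eef_pos: [0.4902, -0.0803, 0.0173]
contact_force: [-0.3, -0.9, -2.2]
eef_pos: [0.4901, -0.0812, 0.0173]
contact_force: [1.0, -0.7, -2.3]
eef_pos: [0.4902, -0.0817, 0.0173]
contact_force: [-0.9, 1.2, -3.0]
```

```bash

python3 -m jog '{"travel":[[0,-0.5,0],[0,0,0],[0,0,0]],"dr":[[0,0,0],[0,0,0],[0,0,0]],"jaw":[255,255,255]}'| egrep 'eef|contact'
python3 -m jog '{"travel":[[0,-0.5,0],[0,0,0],[0,0,0]],"dr":[[0,0,0],[0,0,0],[0,0,0]],"jaw":[255,255,255]}'| egrep 'eef|contact'
python3 -m jog '{"travel":[[0,-0.5,0],[0,0,0],[0,0,0]],"dr":[[0,0,0],[0,0,0],[0,0,0]],"jaw":[255,255,255]}'| egrep 'eef|contact'
```

```text
eef_pos: [0.4901, -0.0819, 0.0173]
contact_force: [1.1, 2.0, -1.5]
eef_pos: [0.4901, -0.0819, 0.0173]
contact_force: [0.3, 5.0, -0.4]
eef_pos: [0.4901, -0.0819, 0.0173]
contact_force: [1.0, 7.2, -0.2]
```

```bash

python3 -m jog '{"travel":[[0,0,-1],[0,0,0],[0,0,-0.7],[0,0,0],[0,0,0]],"dr":[[0,0,0],[0,0,0],[0,0,0],[0,0,0],[0,0,0]],"jaw":[255,255,255,255,255]}'| egrep 'eef|contact'
python3 -m jog '{"travel":[[0,0,-0.6],[0,0,0],[0,0,0]],"dr":[[0,0,0],[0,0,0],[0,0,0]],"jaw":[255,255,255]}'| egrep 'eef|contact'
```

```text
eef_pos: [0.4899, -0.0819, 0.0156]
contact_force: [-0.5, 6.3, 0.2]
eef_pos: [0.4899, -0.0819, 0.0152]
contact_force: [-1.1, 6.7, 0.5]
```

```bash

python3 -m jog '{"travel":[[0,0,-0.6],[0,0,0],[0,0,0]],"dr":[[0,0,0],[0,0,0],[0,0,0]],"jaw":[255,255,255]}'| egrep 'eef|contact'
python3 -m jog '{"travel":[[0,0,-0.5],[0,0,0],[0,0,0]],"dr":[[0,0,0],[0,0,0],[0,0,0]],"jaw":[255,255,255]}'| egrep 'eef|contact'
```

```text
eef_pos: [0.4899, -0.0819, 0.0151]
contact_force: [-3.5, 7.5, 5.7]
eef_pos: [0.4899, -0.0819, 0.0151]
contact_force: [-4.6, 7.1, 8.2]
```

```bash

python3 -m jog '{"travel":[[0,0,0],[0,0,0],[0,0,0],[0,0,0],[0,0,0]],"dr":[[0,0,0],[0,0,0],[0,0,0],[0,0,0],[0,0,0]],"jaw":[150,100,0,0,0]}'| egrep 'eef|contact|open'
python3 -m jog '{"travel":[[0,0,10],[0,0,30],[0,0,40],[0,0,40],[0,0,30]],"dr":[[0,0,0],[0,0,0],[0,0,0],[0,0,0],[0,0,0]],"jaw":[0,0,0,0,0]}'| egrep 'eef|contact|open'
python3 - <<'E'
from h import *
import pickle; s=pickle.load(open('w1.pkl','rb'))
a=cv2.imread('pics/w1.png'); g=cv2.cvtColor(a,cv2.COLOR_BGR2GRAY).astype(int)
for r in (310,325,345,360): print(r,g[r,288:322].tolist())
print(g[285:380,303].tolist())
st=get_state(); print(st['qpos'])
E
```

```text
eef_pos: [0.4905, -0.0837, 0.0142]
contact_force: [0.1, 0.6, 0.5]
opening: 0.99
eef_pos: [0.4911, -0.0837, 0.1681]
contact_force: [0.3, 0.7, 0.1]
opening: 1.0
310 [151, 149, 149, 144, 127, 103, 82, 74, 77, 80, 64, 64, 76, 88, 87, 92, 93, 94, 93, 95, 96, 98, 105, 126, 134, 136, 138, 140, 139, 140, 142, 147, 147, 149]
325 [112, 109, 109, 108, 103, 93, 85, 80, 79, 68, 59, 69, 79, 88, 91, 89, 93, 97, 94, 95, 96, 99, 119, 132, 139, 144, 149, 150, 148, 150, 147, 148, 148, 150]
345 [86, 86, 86, 85, 88, 88, 93, 89, 79, 64, 67, 75, 84, 92, 92, 90, 93, 92, 90, 93, 88, 87, 87, 85, 84, 83, 83, 85, 87, 89, 89, 87, 86, 82]
360 [85, 90, 87, 94, 93, 91, 94, 91, 75, 65, 68, 77, 87, 91, 89, 93, 88, 94, 90, 93, 89, 89, 90, 92, 84, 90, 90, 90, 92, 90, 88, 87, 88, 84]
[146, 147, 141, 131, 117, 112, 112, 116, 128, 139, 143, 145, 139, 103, 63, 54, 48, 53, 50, 61, 73, 81, 85, 91, 92, 92, 90, 93, 93, 92, 92, 90, 94, 91, 91, 92, 90, 91, 90, 94, 89, 90, 91, 90, 89, 93, 91, 91, 92, 92, 91, 88, 93, 92, 92, 94, 92, 94, 93, 91, 90, 92, 94, 91, 90, 93, 93, 91, 93, 90, 91, 91, 89, 89, 89, 93, 91, 90, 93, 89, 91, 90, 86, 90, 91, 93, 95, 91, 92, 97, 90, 85, 84, 89, 86]
[-3.72689435e-01 -4.71227514e-02  2.06368325e+00 -2.70126810e-04
  1.12085714e+00 -4.69255806e-01]
```

```bash
python3 - <<'E'
from h import *
import pickle; s=pickle.load(open('w1.pkl','rb'))
P=cast('wrist',[(300,315),(310,315),(298.5,360),(304.5,304.5),(304,368)],.112,s); print(np.round(P,4))
P=cast('wrist',[(433*.7,525*.7),(433*.7,432*.7)],.112,s); print(np.round(P,4), P.mean(0))
ux=np.array([np.cos(np.radians(5.5)),np.sin(np.radians(5.5))]);uy=np.array([-ux[1],ux[0]])
print(P[:,:2]@ux,P[:,:2]@uy)
# from jaw: bed x .483+90(rail own x 45), jaw uy
print(0.483*ux+0.09*ux+(np.array([.4826,.0849])@uy+.03)*uy)
E
python3 -m jog '{"travel":[[10,20,0],[10,20,0],[10,20,0],[10,20,0],[10,20,0]],"dr":[[0,0,7],[0,0,7],[0,0,7],[0,0,7],[0,0,7]],"jaw":[0,0,0,0,0]}'| egrep 'eef|contact|open'
python3 -m jog '{"travel":[[10,20,0],[10,20,0],[10,20,0],[5,20,0],[0,18,0]],"dr":[[0,0,7],[0,0,7],[0,0,7],[0,0,7],[0,0,7]],"jaw":[0,0,0,0,0]}'| egrep 'eef|contact|open'
python3 -m jog '{"travel":[[0,0,0],[0,0,0],[0,0,0],[0,0,0],[0,0,0]],"dr":[[0,0,7],[0,0,7],[0,0,6],[0,0,0],[0,0,0]],"jaw":[0,0,0,0,0]}'
python3 - <<'E'
from h import *
s=get_state(); say(s); a=read_camera('wrist')[:,:,::-1]; cv2.imwrite('pics/w5.png',a)
import pickle; pickle.dump(s,open('w5.pkl','wb'))
E
```

```text
[[0.5331 0.1151 0.112 ]
 [0.532  0.1255 0.112 ]
 [0.5889 0.1204 0.112 ]
 [0.5203 0.1182 0.112 ]
 [0.5987 0.1277 0.112 ]]
[[0.5981 0.1266 0.112 ]
 [0.518  0.1165 0.112 ]] [0.5580707  0.12154943 0.112     ]
[0.60752108 0.52678182] [0.06871101 0.06629127]
[0.56382017 0.12285937]
eef_pos: [0.5407, 0.0175, 0.1649]
contact_force: [0.6, -0.5, -0.3]
opening: 1.0
eef_pos: [0.5762, 0.1157, 0.1648]
contact_force: [-0.0, -0.2, -0.8]
opening: 1.001
time: 12.1
eef_pos: [0.5753, 0.1147, 0.1645]
tcp_rot: [-0.047, 0.999, -0.0, 0.0]
contact_force: [-0.2, -0.7, 0.8]
opening: 1.0
t 12.1 pos [575.3 114.7 164.5] rv [1.7462e+02 3.0000e-02 1.7999e+02] F [-0.2 -0.7  0.8] open 1.0
```

View pics/w5.png

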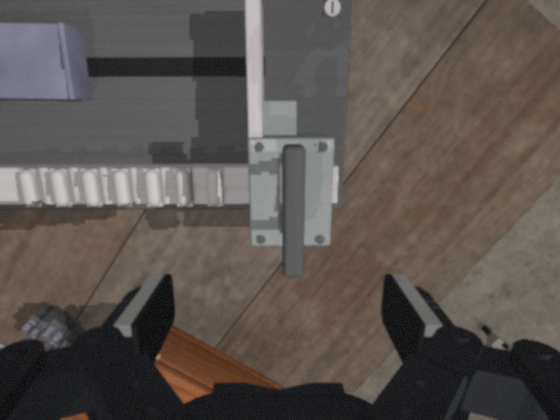

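```bash
python3 - <<'E'
from h import *
import pickle; s=pickle.load(open('w5.pkl','rb'))
a=cv2.imread('pics/w5.png'); g=cv2.cvtColor(a,cv2.COLOR_BGR2GRAY).astype(int)
print(g[200,275:312].tolist()); print(g[265,275:312].tolist()); print(g[60,50:100].tolist()); print(g[60,238:256].tolist())
P=cast('wrist',[(294,147),(294,275),(284,210),(304,210)],.112,s); print(np.round(P,4), P[:2].mean(0))
ux=np.array([np.cos(np.radians(5.5)),np.sin(np.radians(5.5))]);uy=np.array([-ux[1],ux[0]])
print(P[:,:2]@ux,P[:,:2]@uy,'tcp',s['eef_pos'][:2]@ux,s['eef_pos'][:2]@uy)
for p,z in (((62,60),.038),((88,60),.012),((246,60),.053)): print(p,cast('wrist',[p],z,s)[0][:2]@uy)
E
```

```text
[130, 109, 102, 96, 103, 117, 116, 87, 69, 66, 75, 80, 86, 90, 88, 91, 92, 91, 95, 94, 93, 94, 95, 95, 94, 94, 94, 94, 96, 107, 123, 134, 137, 138, 136, 138, 138]
[95, 94, 93, 82, 70, 68, 65, 60, 64, 65, 71, 80, 88, 91, 92, 94, 89, 91, 90, 90, 91, 96, 96, 97, 95, 94, 94, 90, 86, 88, 90, 89, 89, 89, 85, 85, 87]
[125, 125, 127, 130, 129, 130, 131, 131, 131, 123, 106, 95, 92, 102, 115, 124, 126, 126, 114, 104, 97, 97, 98, 94, 94, 94, 96, 91, 95, 96, 96, 90, 91, 91, 88, 82, 61, 44, 38, 33, 37, 37, 35, 31, 38, 33, 37, 33, 37, 34]
[30, 35, 34, 32, 31, 28, 43, 83, 127, 159, 174, 179, 180, 181, 182, 180, 182, 183]
[[0.523  0.1193 0.112 ]
 [0.5992 0.1275 0.112 ]
 [0.5589 0.1174 0.112 ]
 [0.5579 0.1288 0.112 ]] [0.5610743  0.12338917 0.112     ]
[0.53198962 0.60864548 0.56761162 0.56763406] [0.06861344 0.06947561 0.06329981 0.07472842] tcp 0.5836162436165451 0.05903574053974698
(62, 60) -0.09105949176823988
(88, 60) -0.08572902771213974
(246, 60) 0.038919415700260175
```

```bash

python3 -m jog '{"travel":[[-14.5,8.7,0],[0,0,-30],[0,0,-30],[0,0,-16],[0,0,-4]],"dr":[[0,0,0.2],[0,0,0],[0,0,0],[0,0,0],[0,0,0]],"jaw":[0,0,0,60,80]}' 80| egrep 'eef|contact|open'
python3 -m jog '{"travel":[[0,0,0],[0,0,0],[0,0,0],[0,0,0],[0,0,0]],"dr":[[0,0,0],[0,0,0],[0,0,0],[0,0,0],[0,0,0]],"jaw":[160,255,255,255,255]}'| egrep 'eef|contact|open'
python3 -m jog '{"travel":[[0,0,0],[0,0,0],[0,0,0]],"dr":[[0,0,0],[0,0,0],[0,0,0]],"jaw":[255,255,255]}'| egrep 'eef|contact|open'
```

```text
eef_pos: [0.5579, 0.1232, 0.0802]
contact_force: [-0.9, -0.9, -0.6]
opening: 0.749
eef_pos: [0.5621, 0.1235, 0.0862]
contact_force: [-1.8, -0.3, 3.8]
opening: 0.136
eef_pos: [0.5622, 0.1236, 0.0862]
contact_force: [-1.5, -0.5, 6.9]
opening: 0.138
```

```bash

python3 -m jog '{"travel":[[0,0,6],[0,0,6],[0,0,4],[0,0,1],[0,0,0]],"dr":[[0,0,0],[0,0,0],[0,0,0],[0,0,0],[0,0,0]],"jaw":[255,255,255,255,255]}'| egrep 'eef|contact|open'
python3 -m jog '{"travel":[[0,0,0],[0,0,0]],"dr":[[0,0,0],[0,0,0]],"jaw":[255,255]}'| egrep 'eef|contact|open'
```

```text
eef_pos: [0.5619, 0.1235, 0.0998]
contact_force: [8.6, 0.3, -10.9]
opening: 0.139
eef_pos: [0.5619, 0.1235, 0.0994]
contact_force: [8.1, 0.3, -10.0]
opening: 0.132
```

```bash

python3 -m jog '{"travel":[[0,0,3],[0,0,0],[0,0,0]],"dr":[[0,0,0],[0,0,0],[0,0,0]],"jaw":[255,255,255]}'| egrep 'eef|contact|open'
python3 - <<'E'
from h import *
b=read_camera('side')[:,:,::-1];cv2.imwrite('pics/side6.png',cv2.resize(b[200:350,220:400],(720,600),interpolation=cv2.INTER_CUBIC))
E
```

```text
eef_pos: [0.5619, 0.1236, 0.1023]
contact_force: [9.0, 0.9, -11.1]
opening: 0.136
```

View pics/side6.png

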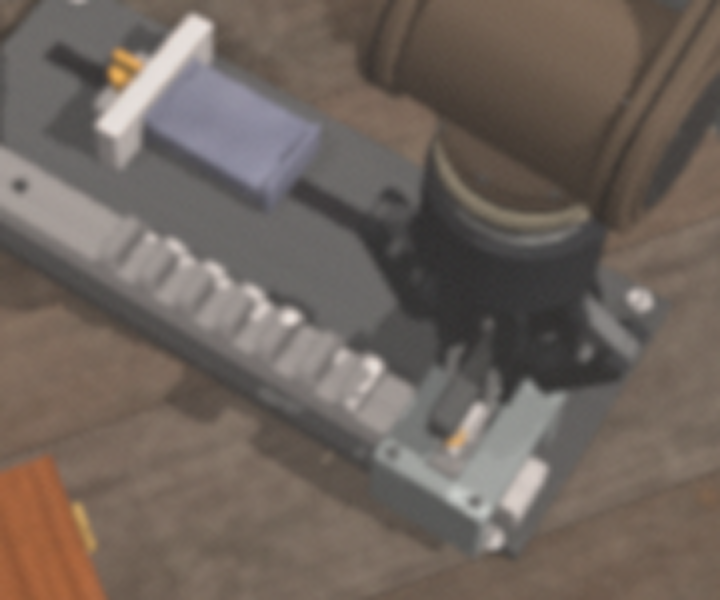

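```bash

python3 -m jog '{"travel":[[0.5,-5,1],[0.5,-5,0],[0,0,0]],"dr":[[0,0,0],[0,0,0],[0,0,0]],"jaw":[255,255,255]}'| egrep 'eef|contact|open'
python3 -m jog '{"travel":[[0.9,-10,0],[1.4,-15,0],[1.4,-15,0],[0.5,-5,0],[0,0,0]],"dr":[[0,0,0],[0,0,0],[0,0,0],[0,0,0],[0,0,0]],"jaw":[255,255,255,255,255]}'| egrep 'eef|contact|open'
```

```text
eef_pos: [0.5629, 0.113, 0.1032]
contact_force: [8.6, 0.2, -10.8]
opening: 0.134
eef_pos: [0.5674, 0.0674, 0.1033]
contact_force: [8.3, 0.6, -11.4]
opening: 0.133
```

```bash

python3 -m jog '{"travel":[[1.4,-15,0],[1.4,-15,0],[1.4,-15,0],[0.9,-10,0],[0.4,-4,0]],"dr":[[0,0,0],[0,0,0],[0,0,0],[0,0,0],[0,0,0]],"jaw":[255,255,255,255,255]}'| egrep 'eef|contact|open'
python3 -m jog '{"travel":[[0.2,-2,0],[0,0,0]],"dr":[[0,0,0],[0,0,0]],"jaw":[255,255]}'| egrep 'eef|contact|open'
python3 - <<'E'
from h import *
s=get_state(); say(s)
ux=np.array([np.cos(np.radians(5.5)),np.sin(np.radians(5.5))]);uy=np.array([-ux[1],ux[0]])
print('travelled',(np.array([.5619,.1236])-s['eef_pos'][:2])@uy)
b=read_camera('side')[:,:,::-1];cv2.imwrite('pics/side7.png',b)
cv2.imwrite('pics/sc7.png',read_camera('scene')[:,:,::-1])
cv2.imwrite('pics/w7.png',read_camera('wrist')[:,:,::-1])
cv2.imwrite('pics/c7.png',cv2.resize(np.hstack([cv2.imread('pics/side7.png')[190:340,200:360],cv2.imread('pics/sc7.png')[180:330,200:350]]),None,fx=2.5,fy=2.5,interpolation=cv2.INTER_CUBIC))
E
```

```text
eef_pos: [0.5731, 0.0086, 0.1034]
contact_force: [10.3, 1.5, -11.7]
opening: 0.135
eef_pos: [0.5732, 0.0072, 0.1033]
contact_force: [10.0, 0.7, -11.8]
opening: 0.135
t 15.37 pos [573.2   7.2 103.3] rv [ 174.35    0.34 -179.97] F [ 10.    0.7 -11.8] open 0.135
travelled 0.11698920487778845
```

View pics/c7.png

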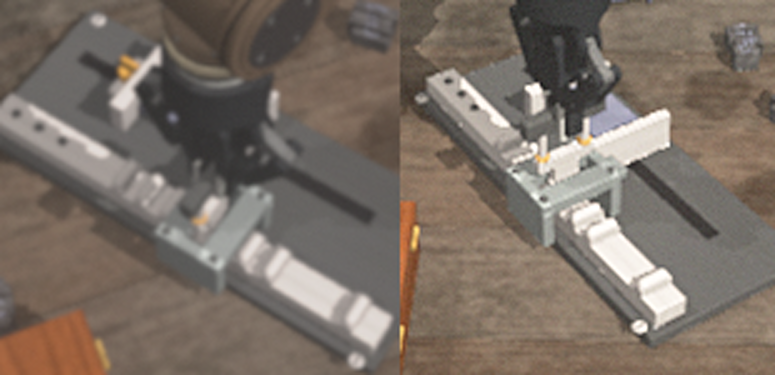

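```bash

python3 -m jog '{"travel":[[0.3,-3,0],[0.2,-2,0],[0,0,0]],"dr":[[0,0,0],[0,0,0],[0,0,0]],"jaw":[255,255,255]}'| egrep 'eef|contact'
for i in 1 2; do python3 -m jog '{"travel":[[0.1,-1,0],[0,0,0]],"dr":[[0,0,0],[0,0,0]],"jaw":[255,255]}'| egrep 'eef|contact'; done
for i in 1 2; do python3 -m jog '{"travel":[[0,-0.5,0],[0,0,0]],"dr":[[0,0,0],[0,0,0]],"jaw":[255,255]}'| egrep 'eef|contact'; done
```

```text
eef_pos: [0.5737, 0.0026, 0.1033]
contact_force: [10.9, 0.1, -10.7]
eef_pos: [0.5737, 0.0018, 0.1033]
contact_force: [10.2, 1.1, -10.8]
eef_pos: [0.5738, 0.0008, 0.1033]
contact_force: [10.1, 0.8, -11.4]
eef_pos: [0.5739, 0.0004, 0.1033]
contact_force: [10.4, 1.1, -10.6]
eef_pos: [0.5739, -0.0001, 0.1034]
contact_force: [10.5, 2.0, -11.5]
```

```bash

for i in 1 2 3; do python3 -m jog '{"travel":[[0,-0.5,0],[0,0,0]],"dr":[[0,0,0],[0,0,0]],"jaw":[255,255]}'| egrep 'eef|contact'; done
```

```text
eef_pos: [0.574, -0.0006, 0.1034]
contact_force: [9.7, 2.0, -11.8]
eef_pos: [0.574, -0.0011, 0.1034]
contact_force: [10.2, 1.5, -12.2]
eef_pos: [0.574, -0.0015, 0.1034]
contact_force: [11.3, 1.5, -11.3]
```

```bash

for i in 1 2; do python3 -m jog '{"travel":[[0,-0.5,0],[0,0,0]],"dr":[[0,0,0],[0,0,0]],"jaw":[255,255]}'| egrep 'eef|contact'; done
```

```text
eef_pos: [0.5741, -0.0021, 0.1035]
contact_force: [10.7, 1.0, -11.5]
eef_pos: [0.5741, -0.0024, 0.1034]
contact_force: [11.0, 1.5, -11.9]
```

```bash

for i in 1 2 3 4 5; do python3 -m jog '{"travel":[[0,-0.5,0],[0,0,0]],"dr":[[0,0,0],[0,0,0]],"jaw":[255,255]}'| egrep 'eef|contact'; done
```

```text
eef_pos: [0.5742, -0.0025, 0.1034]
contact_force: [10.4, 2.7, -11.8]
eef_pos: [0.5742, -0.0026, 0.1034]
contact_force: [10.1, 4.4, -11.8]
eef_pos: [0.5741, -0.0027, 0.1034]
contact_force: [11.1, 5.3, -11.0]
eef_pos: [0.5741, -0.0027, 0.1034]
contact_force: [11.2, 8.1, -12.6]
eef_pos: [0.5741, -0.0028, 0.1034]
contact_force: [11.6, 7.5, -11.7]
```

```bash
python3 - <<'E'
from h import *
import pickle; s=pickle.load(open('w5.pkl','rb'))
a=cv2.imread('pics/w5.png'); g=cv2.cvtColor(a,cv2.COLOR_BGR2GRAY).astype(int)
ux=np.array([np.cos(np.radians(5.5)),np.sin(np.radians(5.5))]);uy=np.array([-ux[1],ux[0]])
p=g[176:198].mean(0)
uu=np.arange(0,250); y=cast('wrist',[(u,187) for u in uu],.040,s)[:,:2]@uy
print([(int(u),round(float(y[u]*1000),1),int(p[u])) for u in uu[::3]])
E
```

```text
[(0, -153.7, 184), (3, -151.4, 184), (6, -149.1, 184), (9, -146.8, 185), (12, -144.5, 185), (15, -142.2, 177), (18, -139.9, 143), (21, -137.6, 154), (24, -135.3, 181), (27, -133.0, 193), (30, -130.7, 195), (33, -128.4, 179), (36, -126.1, 152), (39, -123.8, 140), (42, -121.4, 153), (45, -119.1, 161), (48, -116.8, 143), (51, -114.5, 146), (54, -112.2, 172), (57, -109.9, 191), (60, -107.6, 198), (63, -105.3, 188), (66, -103.0, 162), (69, -100.7, 143), (72, -98.4, 153), (75, -96.1, 160), (78, -93.8, 155), (81, -91.5, 140), (84, -89.2, 160), (87, -86.9, 185), (90, -84.6, 197), (93, -82.2, 197), (96, -79.9, 172), (99, -77.6, 147), (102, -75.3, 153), (105, -73.0, 179), (108, -70.7, 148), (111, -68.4, 140), (114, -66.1, 147), (117, -63.8, 177), (120, -61.5, 194), (123, -59.2, 201), (126, -56.9, 183), (129, -54.6, 154), (132, -52.3, 153), (135, -50.0, 172), (138, -47.7, 141), (141, -45.4, 140), (144, -43.1, 139), (147, -40.8, 164), (150, -38.4, 188), (153, -36.1, 200), (156, -33.8, 193), (159, -31.5, 162), (162, -29.2, 153), (165, -26.9, 153), (168, -24.6, 143), (171, -22.3, 140), (174, -20.0, 138), (177, -17.7, 148), (180, -15.4, 179), (183, -13.1, 146), (186, -10.8, 125), (189, -8.5, 99), (192, -6.2, 92), (195, -3.9, 131), (198, -1.6, 141), (201, 0.7, 141), (204, 3.0, 140), (207, 5.3, 134), (210, 7.7, 141), (213, 10.0, 142), (216, 12.3, 136), (219, 14.6, 179), (222, 16.9, 119), (225, 19.2, 132), (228, 21.5, 140), (231, 23.8, 141), (234, 26.1, 141), (237, 28.4, 141), (240, 30.7, 141), (243, 33.0, 141), (246, 35.3, 141), (249, 37.6, 121)]
```

```bash

python3 -m jog '{"travel":[[-0.3,4,0],[-0.4,5,0],[-0.3,3,0],[0,0,0],[0,0,0]],"dr":[[0,0,0],[0,0,0],[0,0,0],[0,0,0],[0,0,0]],"jaw":[255,255,255,255,255]}'| egrep 'eef|contact'
for i in 1 2 3 4; do python3 -m jog '{"travel":[[0,0,-2],[0,0,0]],"dr":[[0,0,0],[0,0,0]],"jaw":[255,255]}'| egrep 'eef|contact'; done
```

```text
eef_pos: [0.5732, 0.0072, 0.1035]
contact_force: [11.3, 1.6, -11.8]
eef_pos: [0.5732, 0.007, 0.1014]
contact_force: [10.4, 2.5, -10.9]
eef_pos: [0.5732, 0.007, 0.0995]
contact_force: [10.3, 1.1, -10.7]
eef_pos: [0.5733, 0.0069, 0.0976]
contact_force: [9.8, 0.1, -11.3]
eef_pos: [0.5733, 0.0069, 0.0956]
contact_force: [10.8, 1.3, -11.2]
```

```bash

for i in 1 2 3 4; do python3 -m jog '{"travel":[[0,0,-2],[0,0,0]],"dr":[[0,0,0],[0,0,0]],"jaw":[255,255]}'| egrep 'eef|contact'; done
```

```text
eef_pos: [0.5733, 0.0069, 0.0937]
contact_force: [9.7, 0.9, -9.8]
eef_pos: [0.5733, 0.0069, 0.0918]
contact_force: [9.8, 1.5, -9.1]
eef_pos: [0.5734, 0.0064, 0.0901]
contact_force: [9.5, -0.1, -9.6]
eef_pos: [0.5734, 0.006, 0.0883]
contact_force: [8.4, -1.7, -8.4]
```

```bash

for i in 1 2; do python3 -m jog '{"travel":[[0,-0.5,-1.5],[0,0,0]],"dr":[[0,0,0],[0,0,0]],"jaw":[255,255]}'| egrep 'eef|contact'; done
python3 -m jog '{"travel":[[0,0,0],[0,0,0]],"dr":[[0,0,0],[0,0,0]],"jaw":[255,255]}'| egrep 'eef|contact'
```

```text
eef_pos: [0.5734, 0.0058, 0.0868]
contact_force: [9.0, -0.7, -8.0]
eef_pos: [0.5735, 0.0055, 0.0862]
contact_force: [6.7, 1.1, -5.3]
eef_pos: [0.5735, 0.0055, 0.0862]
contact_force: [7.8, -0.0, -4.9]
```

```bash

python3 -m jog '{"travel":[[0,0,-0.6],[0,0,0],[0,0,0],[0,0,0],[0,0,0]],"dr":[[0,0,0],[0,0,0],[0,0,0],[0,0,0],[0,0,0]],"jaw":[255,200,120,0,0]}'| egrep 'eef|contact|open'
python3 -m jog '{"travel":[[0,0,0],[0,0,0],[0,0,10],[0,0,30],[0,0,40]],"dr":[[0,0,0],[0,0,0],[0,0,0],[0,0,0],[0,0,0]],"jaw":[0,0,0,0,0]}'| egrep 'eef|contact|open'
python3 -m jog '{"travel":[[-20,15,20],[-30,15,20],[-30,15,20],[-30,15,20],[0,0,0]],"dr":[[0,0,0],[0,0,0],[0,0,0],[0,0,0],[0,0,0]],"jaw":[0,0,0,0,0]}'
python3 -m jog '{"travel":[[0,0,0],[0,0,0]],"dr":[[0,0,0],[0,0,0]],"jaw":[0,0]}'
python3 - <<'E'
from h import *
s=get_state(); say(s)
import pickle; pickle.dump(s,open('w8.pkl','wb'))
a=read_camera('wrist')[:,:,::-1]; cv2.imwrite('pics/w8.png',a); b=read_camera('side')[:,:,::-1]; cv2.imwrite('pics/side8.png',b)
cv2.imwrite('pics/c8.png',np.hstack([cv2.resize(a,(400,300)),cv2.resize(b[190:340,190:390],(400,300),interpolation=cv2.INTER_CUBIC)]))
E
```

```text
eef_pos: [0.5709, 0.0056, 0.0853]
contact_force: [0.2, 0.1, 0.3]
opening: 0.632
eef_pos: [0.5685, 0.0059, 0.1628]
contact_force: [0.6, -0.4, -0.5]
opening: 1.004
time: 21.6
eef_pos: [0.4596, 0.0676, 0.251]
tcp_rot: [-0.051, 0.999, -0.0, 0.004]
contact_force: [0.9, 0.6, 0.5]
opening: 1.0
time: 21.77
eef_pos: [0.4614, 0.0655, 0.2459]
tcp_rot: [-0.05, 0.999, -0.0, 0.001]
contact_force: [-0.5, 0.4, -0.5]
opening: 1.0
t 21.77 pos [461.4  65.5 245.9] rv [1.7424e+02 8.0000e-02 1.7998e+02] F [-0.5  0.4 -0.5] open 1.0
```

View pics/c8.png

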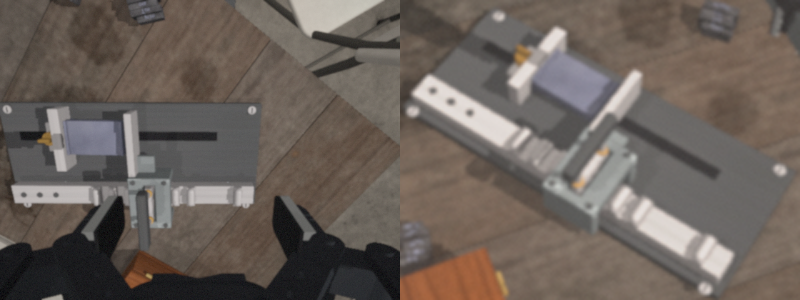

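```bash
python3 - <<'E'
from h import *
import pickle; s=pickle.load(open('w8.pkl','rb'))
a=cv2.imread('pics/w8.png'); g=cv2.cvtColor(a,cv2.COLOR_BGR2GRAY).astype(int)
ux=np.array([np.cos(np.radians(5.5)),np.sin(np.radians(5.5))]);uy=np.array([-ux[1],ux[0]])
p=a[186:206].mean(0); print([(u,p[u].astype(int).tolist()) for u in range(76,192,2)])
for nm,z in (('bed',.012),('block top',.038),('stop top',.046),('jaw top',.053)):
  print(nm,[(u,round(float(cast('wrist',[(u,196)],z,s)[0][:2]@uy)*1000,1)) for u in (86,96,100,166,170,174,178)])
# bar centre width/height: bar end in wrist, apparent thickness vs height 0.112
q=g[320:340].mean(0); print([(u,int(q[u])) for u in range(185,220)])
E
```

```text
[(76, [138, 139, 143]), (78, [138, 139, 143]), (80, [139, 141, 145]), (82, [141, 141, 146]), (84, [132, 132, 136]), (86, [106, 107, 110]), (88, [108, 108, 112]), (90, [130, 127, 129]), (92, [134, 121, 121]), (94, [130, 114, 114]), (96, [123, 108, 108]), (98, [132, 117, 117]), (100, [134, 118, 118]), (102, [135, 118, 118]), (104, [135, 119, 118]), (106, [136, 119, 119]), (108, [135, 118, 118]), (110, [136, 120, 119]), (112, [136, 119, 118]), (114, [136, 119, 119]), (116, [135, 118, 118]), (118, [135, 118, 118]), (120, [137, 120, 120]), (122, [138, 121, 120]), (124, [139, 122, 122]), (126, [140, 123, 123]), (128, [141, 123, 124]), (130, [141, 124, 124]), (132, [142, 124, 124]), (134, [141, 124, 123]), (136, [141, 124, 124]), (138, [141, 124, 123]), (140, [141, 123, 123]), (142, [141, 123, 123]), (144, [141, 124, 124]), (146, [142, 124, 123]), (148, [143, 126, 125]), (150, [144, 126, 125]), (152, [144, 126, 125]), (154, [144, 127, 126]), (156, [145, 127, 127]), (158, [145, 127, 127]), (160, [145, 128, 128]), (162, [122, 106, 105]), (164, [103, 90, 89]), (166, [102, 88, 87]), (168, [104,
[... 383 characters left out ...]
86, -173.4), (96, -163.2), (100, -159.2), (166, -92.1), (170, -88.0), (174, -83.9), (178, -79.8)]
stop top [(86, -169.0), (96, -159.0), (100, -155.0), (166, -89.5), (170, -85.5), (174, -81.5), (178, -77.5)]
jaw top [(86, -165.1), (96, -155.3), (100, -151.4), (166, -87.2), (170, -83.3), (174, -79.4), (178, -75.5)]
[(185, 94), (186, 95), (187, 95), (188, 94), (189, 95), (190, 96), (191, 96), (192, 92), (193, 84), (194, 78), (195, 80), (196, 86), (197, 88), (198, 89), (199, 89), (200, 89), (201, 89), (202, 91), (203, 91), (204, 91), (205, 89), (206, 83), (207, 76), (208, 69), (209, 71), (210, 80), (211, 90), (212, 96), (213, 97), (214, 98), (215, 98), (216, 99), (217, 99), (218, 99), (219, 99)]
```

```bash
python3 -c "
from plant import *
print(sign_off())"
```

```text
the job is handed in; nothing more can be done
None
```

The long block lies flat and lengthwise on the bed with one end against the end stop. The sliding jaw is closed up to its other end and the release bar is down in a notch. I handed the job in at about 22 s on the robot's clock.

- **Block:** I felt it touch the stop (about 7 N), then the bed (about 8 N), before letting go. In the last picture its end and the stop's face both measure −169 mm along the gauge, so they touch.
- **Jaw:** With the bar held up, I slid the carriage until the jaw met the block, then backed off about 8 mm into the notch just before it. From the tooth positions in the image this should be the 0.120 notch. The remaining gap measures about 9 mm, less than the 24 mm notch spacing, so the next notch was out of reach.
- **Release bar:** It came down to the same height at which I first gripped it, fully home, and the pull on the gripper fell before I let go. I did not measure the bar's height again after releasing it.
- **Other blocks:** I never went near the other two blocks. The last pictures don't show them, so I did not check them at the end.

One oddity was a steady sideways force of about 10 N at the gripper while the bar was up. I did not find its cause; it went away when I let go.

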